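# Couple the forearm rest to its ball post and lock it

### The arm

A 7-joint arm with a two-finger parallel gripper is mounted at the origin on the work surface. World frame = base frame: x ahead of the robot, y to its left, z up, the work surface at z = 0. Lengths are in m, angles in rad, forces in N, time in s.
With the tool pointing down it reaches from about 0.4 to 0.85 m from the base axis. Payload 4.5 kg.
Tool frame: the origin (TCP) lies at the centre of the arm's flange, where the gripper is bolted on; the fingertips stand 166 mm ahead of it and the grasp point (between the pads) lies tcp_to_grasp ahead of it (tcp_to_grasp is the distance from the TCP to the grasp point, in m); z points along the fingers, y is the line along which they close (so a half turn about z gives the same grasp; the last joint's range is limited). The gripper opens to 88 mm and grips with 3 to 60 N. Pads are 18 mm wide; open, the fingers measure 123 mm over their backs; the gripper's body (75 mm by 187 mm) begins 45 mm behind the grasp point.
Start: joints at [0.034, 0.689, -0.195, 1.565, 0.157, 0.902, -0.215], TCP at [0.625, 0, 0.405] pointing down, gripper open.
Joint ranges: [-3.01, 3.01], [-0.46, 2.08], [-1.47, 1.51], [0.13, 2.56], [-1, 4.14], [0.04, 2.09], [-2.66, 2.66]. Speed limits (rad/s): [2.57, 2.57, 3.14, 3.14, 3.14, 3.14, 3.14].

### API

Orientations are given as a unit quaternion [x, y, z, w].
In Python, from plant import move_to, move_l, move_joints, set_gripper, wait, solve_ik, read_state, get_image, IKError, finish_job, silhouettes, tip_of, tcp_to_grasp gives the robot as it stands. Calls block until the motion is done:
- move_to(position, orientation): joint-space move of the TCP to a pose.
- move_l(position, orientation=None, velocity=0.15): straight line of the TCP; orientation=None keeps the orientation; velocity is the mean speed in m/s.
- move_joints(angles): joint-space move.
- set_gripper(opening, f_grip=None): finger opening in m; f_grip is the grip in N (None keeps the last); returns when the fingers have stopped.
- wait(seconds).
- solve_ik(position, orientation): joint angles nearest the present ones, or None.
- read_state(): the state.
- get_image(name): name is "scene" or "side" or "wrist"; returns a dict with "img" (384x512x3 uint8, red, green, blue), "fx", "fy", "cx", "cy" (pixels), "rvec" (rotation vector, rad) and "tvec" (3), from world to camera coordinates, as OpenCV has them. Camera axes: x right, y down, z forward; pixel columns grow to the right and rows downward; lengths in m; the calibration is good to about 2 mm. A picture is of the moment at which its call begins. There is no depth.
A pose or a line that the arm cannot do raises IKError and nothing moves.
- finish_job(): hands the job in; it is judged then, once.
Trained networks look in the newest picture that a camera, given by its name, has taken for a name from the list of things; names that differ only in an ending like _2 or _b are one class to them, and where a whole thing is asked for, a point or a joint stands for the part that bears it (a point fixed in the world has none). Each returns a list of dicts, best first, with "p" (0 to 1); they miss things now and then, are a little off and sometimes report something else, mostly with a low value. They report only what shows in the picture. A call takes as long as a camera call. They do not tell look-alikes from the thing itself.
- silhouettes(thing, camera): "mask" (384x512 bool, what is visible of it).
- tip_of(thing, camera): "xyz" ([x, y, z] in m, in world coordinates, good to about 4 mm: a listed point, or the origin of a listed thing).
The state is a dict: "clock": time; "q": joint angles; "joint_vel": joint speeds; "joint_efforts": joint torques, N m; "position": TCP position; "ee_rot": TCP orientation; "contact_force": force on the tool from outside, world axes, zero at the start; "ft_torque": the same for the moment, N m; "grip_width": finger opening in m; "grasp_force": force on a finger pad.
Only numpy, scipy, OpenCV 4.12 (cv2) and the standard library are available. Lean on these libraries where they do the work, as an engineer would, in place of code of your own. Each camera call takes 0.05 s, during which the arm holds its last target. There are 200 camera calls.

### The job

The forearm rest is parked, locked, on a wooden knob. Raise its coupler handle, lift the rest over to the steel ball post, push the coupler down over the ball until it is fully home, with the foot standing on the bench, and press the handle all the way down so that it locks. Do not drop or force it on the ball, leave the ware around it where it stands, and let go.

Things in the scene. Friction and masses are not known exactly. Their poses are not given: they have to be found in the camera images.
- lever (a joint): Coupler handle on top of the rest's nose, rad: 0 = pressed fully down (level, along the bar), grows as its free end is raised, stop at 1.5 (nearly upright). A stiff cam lever: 3 to 5 N at its grip turn it, and it stays where it is left. Above 1.2 its jaw is clear of the ball; it goes fully down only when the ball is fully home in the coupler.
- lever_pivot (a point): Handle's hinge pin, across the coupler, 16 mm nose-ward of the ball axis and 42 mm above the ball's centre when coupled. Axes turn with the handle: -x along it to its free end, y along the pin, z out of its top face.
- lever_grip (a point): Centre of the handle's rubber grip: 52 long, 24 wide (y), 12 mm thick, its centre 96 mm from the pin along the handle and 7 mm above it; free end 118 mm from the pin. Locked, 31 mm of air lie between this point and the bar under it. Axes as the pin's.
- socket (a point): Where the ball's centre sits in the coupler. Housing 55 wide, open below, skirt to 24 mm below this point, lead-in flared 4 mm; flat crown 20 mm above it that stops on the ball's top. Socket 43 mm wide for a 40 mm ball; two sprung friction pads in its sides grip the ball over the last 17 mm, so that it takes 6 to 15 N of push to bring it home. Handle down slides a jaw under the ball. x to the nose, z up.
- rest_grip (a point): Balance point of the forearm rest (0.8 kg, varies 15 percent): middle of its wooden pad's height, 130 mm behind the socket point, 25 mm above it; pad 46 mm wide (y), 14 thick. The tube under it, 30 wide, lies bare from 52 to 105 mm behind the socket point, its top 18 mm above that point. T foot 126 mm wide, 268 mm behind the socket point, sole 105 mm below this point. x to nose, z up.
- park: Turned wooden parking post, fixed: foot 72 mm wide, 12 thick, stem 22 mm, round knob 34 mm with its top 100 mm above the bench. The coupler sits locked over the knob at the start, the rest level; with the handle up it lifts off freely. Origin on the bench under the knob.
- post: Steel ball post, fixed; origin on the bench under the ball's axis. Round flange 90 mm, sleeve 36 mm wide up to 38 mm, then an 18 mm stem and a 40 mm ball. The stem is set by hand: the ball's centre is anywhere from 66 to 94 mm above the bench, so feel for it. At 80 mm the rest stands level, else it leans a little on its foot.
- mug: White mug, 80 mm wide, 85 tall, handle at its +y; origin under its centre. Leave it.
- jar: Amber jar with brass lid, 68 mm wide, 85 tall; origin under its centre. Leave it.
- bowl: White bowl, 120 mm wide, 55 tall; origin under its centre. Leave it.
Mind the look-alikes: they are no part of the job. What is shaped like the post but blue or purple is not meant.

How it is judged:
By the outcome, as a careful person would: the job done as asked, in the order asked, and still so for the second after the job is handed in, with the robot touching nothing.
It also fails if it takes over 72 s, if anything falls off the work surface, if the arm or the gripper's body presses on something with over 40 N, if the wrist force passes 120 N, or if a joint passes its speed limit or range.

## Working session

There is one attempt and no reset: what is moved stays moved. The work goes in short steps, each a Python script; the robot and the scene stay as the last script left them, time stands still between calls to the robot, and variables do not carry over. Pictures are saved under pics/ and viewed, at most 10 in all, crops included, and the job is handed in when it is done.

```bash
mkdir -p pics; ls
cat > h.py <<'E'
from plant import *
import numpy as np, cv2
from scipy.spatial.transform import Rotation as R
def save(names,fn):
    ims=[get_image(n)["img"] for n in names]
    im=np.hstack(ims); s=min(1,800/im.shape[1]); im=cv2.resize(im,None,fx=s,fy=s,interpolation=cv2.INTER_AREA) if s<1 else im
    cv2.imwrite("pics/"+fn,im[:,:,::-1])
def P(*a): print(*[np.round(x,4) if not isinstance(x,str) else x for x in a])
E
python3 - <<'E'
from h import *
P('g',tcp_to_grasp)
save(["scene","side"],"a.png")
get_image("wrist")
for c in ["scene","side","wrist"]:
  for t in ["lever_pivot","lever_grip","socket","rest_grip","park","post","mug","jar","bowl"]:
    r=tip_of(t,c)
    print(c,t,[(np.round(d["xyz"],3).tolist(),round(d["p"],2)) for d in r])
s=read_state(); print(s)
E
```

```text
pics
g 0.1473
scene lever_pivot [([0.663, 0.139, 0.123], 0.47)]
scene lever_grip [([0.567, 0.117, 0.128], 0.69)]
scene socket [([0.646, 0.134, 0.082], 0.83)]
scene rest_grip [([0.515, 0.102, 0.101], 0.84)]
scene park [([0.647, 0.138, 0.001], 0.49)]
scene post [([0.651, -0.124, 0.002], 0.92), ([0.651, -0.258, 0.003], 0.81), ([0.77, -0.223, 0.002], 0.57)]
scene mug [([0.5, -0.351, -0.001], 0.72)]
scene jar [([0.496, 0.375, 0.001], 0.9)]
scene bowl [([0.738, 0.302, 0.0], 0.63)]
side lever_pivot [([0.67, 0.143, 0.122], 0.81)]
side lever_grip [([0.571, 0.115, 0.13], 0.73)]
side socket [([0.646, 0.13, 0.081], 0.97)]
side rest_grip [([0.52, 0.109, 0.105], 0.92)]
side park [([0.645, 0.136, 0.003], 0.9)]
side post [([0.651, -0.132, -0.003], 0.81), ([0.654, -0.256, -0.002], 0.62), ([0.769, -0.22, 0.001], 0.56)]
side mug [([0.5, -0.353, 0.0], 0.9)]
side jar [([0.493, 0.376, 0.006], 0.72)]
side bowl [([0.74, 0.304, -0.002], 0.69)]
wrist lever_pivot [([0.666, 0.142, 0.122], 0.73)]
wrist lever_grip [([0.569, 0.117, 0.128], 0.83)]
wrist socket [([0.649, 0.137, 0.079], 0.82), ([0.665, 0.14, 0.121], 
[... 295 characters left out ...]
.1945969 ,  1.56531073,  0.15729212,
        0.90249522, -0.21512471]), 'joint_vel': array([ 3.09311631e-04,  1.78058946e-03,  1.39916660e-04, -1.13163238e-06,
        1.79932670e-03, -1.74726654e-05, -1.37444162e-04]), 'joint_efforts': array([ 4.43247754e-04, -5.27489054e+01, -1.26707576e+00, -1.53744614e+01,
       -5.19160973e-02, -6.50978927e-04,  8.19691792e-06]), 'position': array([6.25006370e-01, 6.28811187e-06, 4.04744341e-01]), 'ee_rot': array([7.07119319e-01, 7.07094242e-01, 3.21293138e-05, 2.13809420e-05]), 'contact_force': array([ 0.35985847, -0.12049497, -0.03926453]), 'ft_torque': array([0.02864154, 0.01102607, 0.00938613]), 'grasp_force': 0.0, 'grip_width': 0.0881932619329361}
```

View pics/a.png

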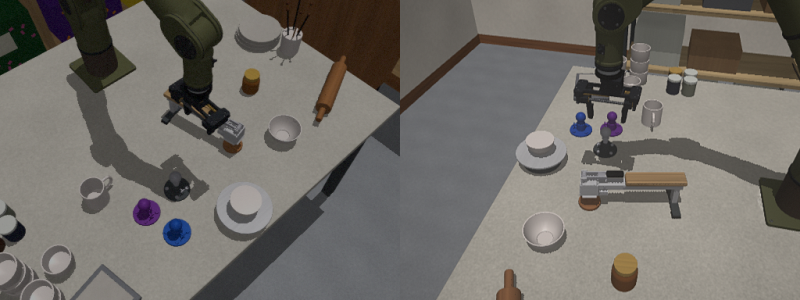

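Run:
```python
from h import *
save(["wrist"],"w.png")
# colours of the three posts' balls in each view
for c in ["scene","side","wrist"]:
  d=get_image(c); 
  for p in [(.652,-.126,.08),(.653,-.258,.08),(.77,-.222,.08)]:
    for z in (.07,.08,.09):
      q=cv2.projectPoints(np.array([[p[0],p[1],z]]),d["rvec"],d["tvec"],np.array([[d["fx"],0,d["cx"]],[0,d["fy"],d["cy"]],[0,0,1]]),None)[0].ravel()
      u,v=q.round().astype(int); ok=2<u<509 and 2<v<381
      print(c,p,z,(u,v),np.median(d["img"][v-2:v+3,u-2:u+3].reshape(-1,3),0) if ok else None)
  print(c,"cam",-cv2.Rodrigues(d["rvec"])[0].T@d["tvec"])
```

```text
scene (0.652, -0.126, 0.08) 0.07 (np.int64(227), np.int64(230)) [66. 66. 70.]
scene (0.652, -0.126, 0.08) 0.08 (np.int64(227), np.int64(229)) [68. 68. 71.]
scene (0.652, -0.126, 0.08) 0.09 (np.int64(226), np.int64(227)) [69. 68. 73.]
scene (0.653, -0.258, 0.08) 0.07 (np.int64(185), np.int64(262)) [76. 35. 98.]
scene (0.653, -0.258, 0.08) 0.08 (np.int64(185), np.int64(261)) [ 77.  37. 102.]
scene (0.653, -0.258, 0.08) 0.09 (np.int64(184), np.int64(259)) [ 81.  38. 105.]
scene (0.77, -0.222, 0.08) 0.07 (np.int64(227), np.int64(287)) [ 21.  53. 120.]
scene (0.77, -0.222, 0.08) 0.08 (np.int64(227), np.int64(286)) [ 22.  57. 123.]
scene (0.77, -0.222, 0.08) 0.09 (np.int64(226), np.int64(284)) [ 24.  57. 125.]
scene cam [ 1.15152623 -0.43708062  1.15478433]
side (0.652, -0.126, 0.08) 0.07 (np.int64(261), np.int64(173)) [81. 79. 81.]
side (0.652, -0.126, 0.08) 0.08 (np.int64(261), np.int64(171)) [84. 83. 85.]
side (0.652, -0.126, 0.08) 0.09 (np.int64(262), np.int64(168)) [86. 84. 87.]
side (0.653, -0.258, 0.08) 0.07 (np.int64(270), np.int64(147)) [ 90.  53. 112.]
side (0.653, -0.258, 0.08) 
[... 475 characters left out ...]
)) [106. 105. 107.]
wrist (0.652, -0.126, 0.08) 0.08 (np.int64(279), np.int64(279)) [110. 111. 113.]
wrist (0.652, -0.126, 0.08) 0.09 (np.int64(279), np.int64(284)) [118. 119. 120.]
wrist (0.653, -0.258, 0.08) 0.07 (np.int64(277), np.int64(358)) [95. 78. 52.]
wrist (0.653, -0.258, 0.08) 0.08 (np.int64(277), np.int64(364)) [62. 54. 40.]
wrist (0.653, -0.258, 0.08) 0.09 (np.int64(278), np.int64(370)) [30. 32. 33.]
wrist (0.77, -0.222, 0.08) 0.07 (np.int64(365), np.int64(337)) [ 53.  93. 180.]
wrist (0.77, -0.222, 0.08) 0.08 (np.int64(367), np.int64(342)) [ 67. 108. 203.]
wrist (0.77, -0.222, 0.08) 0.09 (np.int64(370), np.int64(349)) [ 51.  94. 185.]
wrist cam [0.62531727 0.07662737 0.38471023]
```

View pics/w.png

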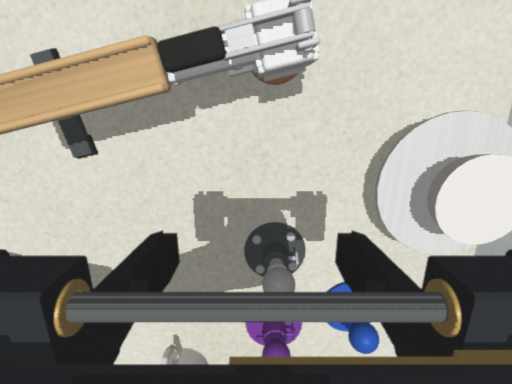

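The steel post is the grey one, at about (0.652, -0.126). In the wrist view its ball is near (278, 280), with the purple post below it at (275, 330) and the blue one at (355, 320). The rest's nose is at the upper right of that view, around (285, 40), with a yaw of about 0.24. Next I raise the handle.

```bash
cat >> h.py <<'E'
G=tcp_to_grasp
def frame(yaw,pitch=0): # pitch>0: nose up
    return R.from_euler('ZY',[yaw,-pitch])
def lever_pt(th):
    return np.array([.016-.096*np.cos(th)+.007*np.sin(th),0,.042+.096*np.sin(th)+.007*np.cos(th)])
def tool(sock,fr,pt,tilt=0):
    """TCP pose with the grasp point at rest-frame pt; tool along rest -z, closing along rest y"""
    r=fr*R.from_euler('y',tilt)*R.from_matrix(np.array([[-1,0,0],[0,1,0],[0,0,-1]]))
    g=np.array(sock)+fr.apply(pt)
    return g-r.apply([0,0,G]), r.as_quat()
def st(tag=''):
    s=read_state(); P(tag,'t',s["clock"],'p',s["position"],'F',s["contact_force"],'w',s["grip_width"],'gf',s["grasp_force"]); return s
E
python3 - <<'E'
from h import *
S=np.array([.6462,.136,.0805]); f=frame(.237)
p,q=tool(S,f,lever_pt(0)+[0,0,.08]); move_to(p,q)
set_gripper(.06)
p,q=tool(S,f,lever_pt(0)+[0,0,.002]); move_l(p,q,.12); st('down')
get_image("wrist"); print([ (np.round(d["xyz"],3),round(d["p"],2)) for d in tip_of("lever_grip","wrist")])
set_gripper(.015,15); st('grip')
for th in np.linspace(.2,1.4,7):
    p,q=tool(S,f,lever_pt(th)+[0,0,.002]); move_l(p,q,.12); st('%.2f'%th)
save(["scene","side"],"b.png")
for c in ("scene","side"):
  for t in ("lever_grip","lever_pivot","socket","rest_grip"):
    print(c,t,[(np.round(d["xyz"],3).tolist(),round(d["p"],2)) for d in tip_of(t,c)[:1]])
E
```

```text
down t 4.175 p [0.5687 0.1175 0.2793] F [0.0498 0.0708 0.8138] w 0.0599 gf 0.0
[]
grip t 4.9083 p [0.5685 0.1172 0.2788] F [-0.3693  0.8467  1.7468] w 0.0236 gf 14.9867
0.20 t 5.2167 p [0.5717 0.118  0.2981] F [ 0.2477 -0.2157  2.2905] w 0.0238 gf 14.9946
0.40 t 5.525 p [0.5787 0.1197 0.3158] F [-0.4593 -1.1083  1.8905] w 0.0243 gf 14.9945
0.60 t 5.8333 p [0.5889 0.1222 0.3318] F [ 0.7669 -0.4385  1.4017] w 0.0239 gf 14.9954
0.80 t 6.1417 p [0.6022 0.1254 0.3454] F [ 3.9002  0.222  -2.9437] w 0.0239 gf 14.9996
1.00 t 6.45 p [0.6168 0.1286 0.3562] F [-0.0095 -1.4378 -1.3134] w 0.0238 gf 14.9989
1.20 t 6.7583 p [0.6339 0.1329 0.364 ] F [-2.8495 -2.5828  2.5241] w 0.0239 gf 14.9947
1.40 t 7.0667 p [0.6528 0.1375 0.3682] F [-0.8472 -3.3261  4.415 ] w 0.0236 gf 14.988
scene lever_grip [([0.651, 0.137, 0.216], 0.67)]
scene lever_pivot [([0.667, 0.138, 0.12], 0.64)]
scene socket [([0.654, 0.138, 0.082], 0.83)]
scene rest_grip []
side lever_grip [([0.65, 0.136, 0.217], 0.6)]
side lever_pivot [([0.672, 0.142, 0.122], 0.59)]
side socket [([0.652, 0.133, 0.079], 0.94)]
side rest_grip [([0.523, 0.11, 0.103], 0.89)]
```

View pics/b.png

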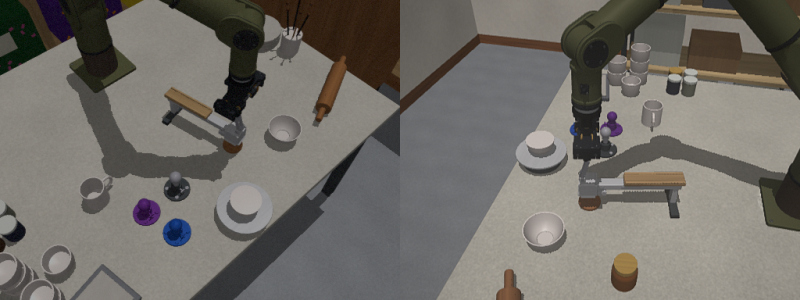

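The handle is up, at about 1.4 rad. I release it, measure the ball, and grip the rest at its balance point.

```bash
cat >> h.py <<'E'
def cam(c):
    d=get_image(c); K=np.array([[d["fx"],0,d["cx"]],[0,d["fy"],d["cy"]],[0,0,1]]); Rm=cv2.Rodrigues(np.array(d["rvec"],float))[0]
    return d,K,Rm,np.array(d["tvec"]).ravel()
def ball(c,guess=(.652,-.126,.08)):
    """pixel centre of the steel ball from the top of its mask"""
    d,K,Rm,t=cam(c); X=Rm@np.array(guess)+t; uv=(K@X)[:2]/X[2]; r=.02*K[0,0]/X[2]
    for m in silhouettes("post",c):
        M=m["mask"]
        u,v=uv.round().astype(int)
        if not M[max(v-3,0):v+4,max(u-3,0):u+4].any(): continue
        top=np.where(M.any(1))[0][0]; rows=range(top+2,int(top+1.6*r))
        e=np.array([[x,y] for y in rows for x in (np.where(M[y])[0][0]-.0,np.where(M[y])[0][-1]+.0)]+[[np.mean(np.where(M[top])[0]),top]])
        A=np.c_[2*e,np.ones(len(e))]; s=np.linalg.lstsq(A,(e**2).sum(1),rcond=None)[0]
        rr=np.sqrt(s[2]+s[0]**2+s[1]**2)
        P(c,'guess',uv,'r',r,'fit',s[:2],rr,'p',m["p"],'top',float(top))
        return s[:2],K@np.c_[Rm,t]
def rays(obs):
    A=np.vstack([np.array([u*Pm[2]-Pm[0],v*Pm[2]-Pm[1]])/np.linalg.norm(Pm[2,:3]) for (u,v),Pm in obs])
    return np.linalg.lstsq(A[:,:3],-A[:,3],rcond=None)[0]
E
python3 - <<'E'
from h import *
S=np.array([.6475,.1362,.0805]); f=frame(.237)
set_gripper(.06); p,q=tool(S,f,lever_pt(1.4)+[0,0,.045]); move_l(p,q,.2)
p,q=tool(S,f,[-.13,0,.15]); move_l(p,q,.25); st()
for c in ("scene","side","wrist"):
  get_image(c)
  for t in ("lever_grip","lever_pivot","socket","rest_grip","park"):
    print(c,t,[(np.round(d["xyz"],3).tolist(),round(d["p"],2)) for d in tip_of(t,c)[:1]])
o=[b for b in (ball("scene"),ball("side")) if b]
if len(o)>1: P('ball',rays(o))
for c in ("scene","side"):
  for d in tip_of("post",c): P(c,d["xyz"],d["p"])
save(["side","wrist"],"c.png")
E
```

```text
t 9.325 p [0.5221 0.1058 0.3777] F [ 0.7192 -0.4082  0.1277] w 0.0598 gf 0.0
scene lever_grip [([0.646, 0.136, 0.215], 0.52)]
scene lever_pivot [([0.666, 0.14, 0.123], 0.58)]
scene socket [([0.653, 0.138, 0.084], 0.71)]
scene rest_grip [([0.666, 0.137, 0.12], 0.66)]
scene park [([0.644, 0.137, 0.005], 0.63)]
side lever_grip [([0.651, 0.134, 0.216], 0.76)]
side lever_pivot [([0.671, 0.143, 0.121], 0.87)]
side socket [([0.651, 0.13, 0.08], 0.77)]
side rest_grip [([0.528, 0.108, 0.106], 0.93)]
side park [([0.646, 0.132, 0.003], 0.89)]
wrist lever_grip [([0.668, 0.142, 0.123], 0.69)]
wrist lever_pivot [([0.669, 0.141, 0.123], 0.72)]
wrist socket [([0.652, 0.137, 0.08], 0.75)]
wrist rest_grip [([0.526, 0.105, 0.103], 0.95)]
wrist park [([0.653, 0.137, 0.08], 0.35)]
scene guess [226.679  228.5237] r 7.9486 fit [225.099 229.392] 9.3445 p 0.61 top 219.0
side guess [261.4235 170.681 ] r 7.0968 fit [262.5853 168.1622] 5.8253 p 0.86 top 162.0
ball [ 0.6516 -0.1321  0.0838]
scene [ 0.6487 -0.2557 -0.0023] 0.97
scene [ 0.7662 -0.2217 -0.0017] 0.72
scene [ 6.53e-01 -1.25e-01 -2.00e-04] 0.55
side [ 0.6537 -0.2564 -0.0024] 0.82
side [ 0.7705 -0.2161  0.0012] 0.73
side [0.651  0.1308 0.2176] 0.64
```

View pics/c.png

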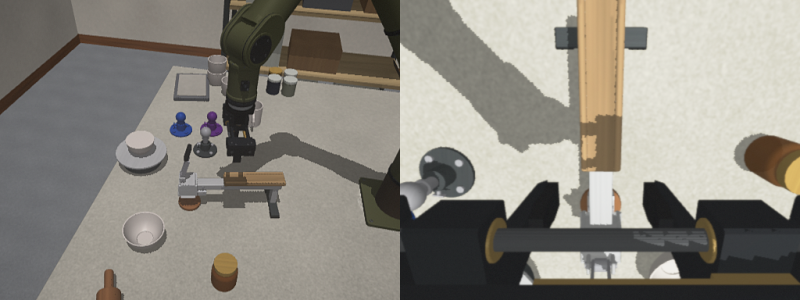

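The wrist view shows the rest's bar aligned with the tool: pad and tube are centred at column 601, and the handle stands clear. In the side view the handle is upright at (187, 155). Next I grip, lift and carry.

Run:
```python
from h import *
S=np.array([.6515,.1365,.0805]); f=frame(.237)
p,q=tool(S,f,[-.13,0,.025]); move_l(p,q,.2)
set_gripper(.03,45); s0=st('grip')
p,q=tool(S+[0,0,.03],f,[-.13,0,.025]); move_l(p,q,.08); st('lift30')
p,q=tool(S+[0,0,.09],f,[-.13,0,.025]); move_l(p,q,.15); st('lift90')
B=np.array([.652,-.127,.17]); f=frame(0)
p,q=tool(B,f,[-.13,0,.025]); move_to(p,q); wait(.3); st('over')
for c in ("scene","side","wrist"):
  get_image(c)
  for t in ("lever_grip","lever_pivot","socket","rest_grip","post"):
    print(c,t,[(np.round(d["xyz"],3).tolist(),round(d["p"],2)) for d in tip_of(t,c)[:3]])
save(["scene","side"],"d.png")
```

```text
grip t 11.7667 p [0.5255 0.1063 0.2539] F [-0.1161  0.2714  6.3711] w 0.0455 gf 45.0028
lift30 t 12.2917 p [0.5249 0.1056 0.2825] F [ 0.4061 -0.8094 -8.4308] w 0.0455 gf 44.9995
lift90 t 12.8417 p [0.5247 0.1055 0.3421] F [-0.7524 -0.6938 -9.1313] w 0.0454 gf 44.9996
over t 14.0667 p [ 0.5222 -0.1259  0.3423] F [-0.2329 -0.0699 -8.6705] w 0.045 gf 44.9995
scene lever_grip [([0.653, -0.125, 0.304], 0.68), ([0.666, -0.127, 0.208], 0.66), ([0.65, -0.125, 0.17], 0.61)]
scene lever_pivot [([0.67, -0.126, 0.206], 0.79), ([0.518, -0.129, 0.189], 0.59), ([0.655, -0.124, 0.004], 0.22)]
scene socket [([0.65, -0.125, 0.167], 0.73)]
scene rest_grip [([0.517, -0.13, 0.192], 0.6)]
scene post [([0.768, -0.225, -0.002], 0.84), ([0.652, -0.127, 0.001], 0.59), ([0.647, -0.258, -0.002], 0.58)]
side lever_grip [([0.655, -0.132, 0.303], 0.69)]
side lever_pivot [([0.674, -0.128, 0.207], 0.54)]
side socket []
side rest_grip [([0.525, -0.124, 0.196], 0.81)]
side post [([0.649, -0.132, -0.002], 0.97), ([0.768, -0.216, 0.0], 0.86), ([0.652, -0.255, -0.002], 0.71)]
wrist lever_grip []
wrist lever_pivot []
wrist socket []
wrist rest_grip [([0.521, -0.13, 0.193], 0.9)]
wrist post [([0.654, -0.261, 0.003], 0.69)]
```

View pics/d.png

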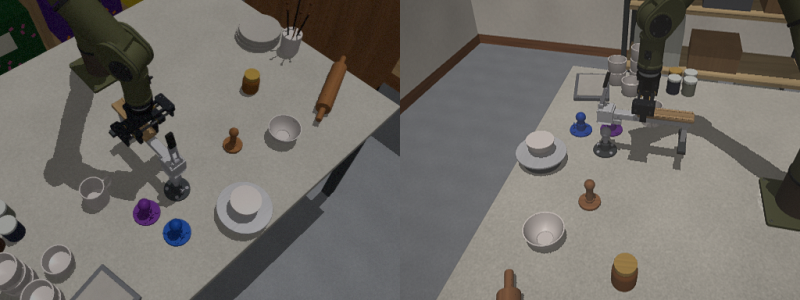

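The rest is held level over the steel post: in the side view the nose is at (605, 110) and the ball at (605, 132). I lower it in small steps and feel for the ball.

Run:
```python
from h import *
B=np.array([.6515,-.127,.142]); f=frame(0)
p,q=tool(B,f,[-.13,0,.025]); move_l(p,q,.15); wait(.15)
b=np.mean([read_state()["contact_force"] for _ in range(1)],0); b0=st('base'); t0=b0["ft_torque"]
while B[2]>.085:
    B[2]-=.003
    p,q=tool(B,f,[-.13,0,.025]); move_l(p,q,.03); s=read_state()
    d=s["contact_force"]-b; dt=s["ft_torque"]-t0; P('z',B[2],'act',s["position"][2]-G-.025,'dF',d,'dT',dt)
    if abs(d[2])>3.5 or np.hypot(*d[:2])>6 or abs(dt[1])>.45: break
st('end')
```

```text
base t 15.55 p [ 0.5222 -0.1268  0.3152] F [ 0.0192 -0.4475 -8.5847] w 0.0453 gf 44.9994
z 0.139 act 0.1392 dF [ 0.1984  0.6684 -0.0336] dT [ 0.0734  0.0635 -0.0318]
z 0.136 act 0.1358 dF [ 0.2871  0.0901 -0.8041] dT [-0.0017  0.102  -0.043 ]
z 0.133 act 0.1328 dF [ 0.4242  1.2222 -0.4706] dT [ 0.0151  0.0574 -0.0686]
z 0.13 act 0.1298 dF [-0.1394  0.5962 -0.3741] dT [ 0.0051  0.0863 -0.0012]
z 0.127 act 0.1268 dF [0.1145 0.1816 0.1428] dT [ 0.04    0.1119 -0.0511]
z 0.124 act 0.1238 dF [ 0.0741 -0.8361 -0.8161] dT [ 0.0277  0.1299 -0.0399]
z 0.121 act 0.1208 dF [ 0.12    0.6358 -1.1316] dT [0.0812 0.1603 0.0014]
z 0.118 act 0.1178 dF [-0.883   0.2942 -0.1828] dT [0.0322 0.0894 0.0048]
z 0.115 act 0.1148 dF [-0.985 -0.23  -0.244] dT [ 0.011   0.1364 -0.0322]
z 0.112 act 0.1119 dF [-0.7808 -0.0307 -1.3874] dT [ 0.0074  0.0623 -0.0579]
z 0.109 act 0.109 dF [-0.0273 -0.5495  0.5692] dT [-0.2503 -0.2053 -0.1422]
z 0.106 act 0.106 dF [ 1.0525 -2.3555  0.6772] dT [-0.4579 -0.3704 -0.2622]
z 0.103 act 0.1031 dF [ 1.554  -1.8531  2.9705] dT [-0.7555 -0.5648 -0.3969]
end t 18.8 p [ 0.5219 -0.1274  0.2754] F [ 1.5732 -2.3006 -5.6143] w 0.0452 gf 45.0401
```

Run:
```python
from h import *
B=np.array([.6525,-.1287,.103]); f=frame(0)
p,q=tool(B,f,[-.13,0,.025]); move_l(p,q,.03); wait(.2); st('shift')
ims=[]
for c in ("scene","side"):
    d,K,Rm,t=cam(c); X=Rm@np.array([.652,-.128,.09])+t; u,v=((K@X)[:2]/X[2]).round().astype(int)
    im=cv2.resize(d["img"][v-40:v+40,u-40:u+40],None,fx=5,fy=5,interpolation=cv2.INTER_CUBIC)
    for z in (.103,.079,.038,.0): # socket, skirt, sleeve top, bench
        X=Rm@np.array([.652,-.128,z])+t; w=(K@X)[:2]/X[2]; a=((w-[u-40,v-40])*5).astype(int)
        cv2.circle(im,tuple(int(i) for i in a),3,(255,0,0),-1)
    ims.append(im)
cv2.imwrite("pics/e.png",np.hstack(ims)[:,:,::-1])
```

```text
shift t 19.25 p [ 0.5224 -0.1285  0.2753] F [-1.0742 -0.7937 -5.7665] w 0.0454 gf 45.0047
```

View pics/e.png

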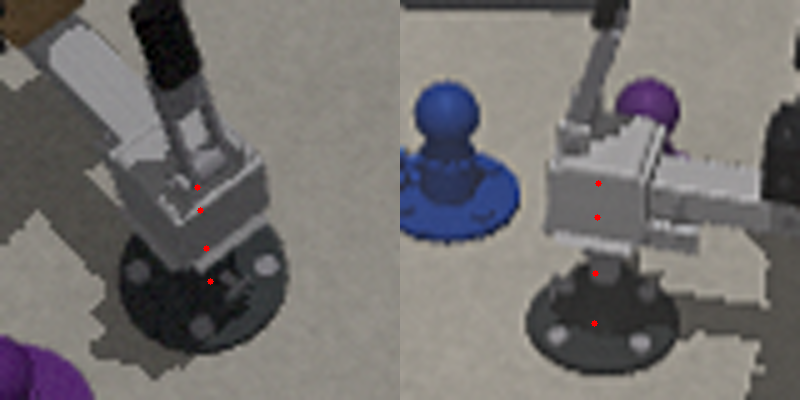

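The ball has entered the housing: in the side view the skirt's rim is at about (595, 245), with only stem showing below it. So the ball's centre is at about 92 mm. Next I tilt the rest about the ball to stand the foot on the bench.

Run:
```python
from h import *
B=np.array([.6522,-.129,.103])
s0=read_state()
for ph in list(np.arange(.02,.13,.015)):
    f=frame(0,ph); p,q=tool(B,f,[-.13,0,.025]); move_l(p,q,.03); wait(.1); s=read_state()
    sole=B+f.apply([-.268,0,-.08])
    P('pitch',ph,'sole',sole[2],'F',s["contact_force"],'T',s["ft_torque"]-s0["ft_torque"])
    if ph>.06 and s["contact_force"][2]>-2.: break
st()
```

```text
pitch 0.02 sole 0.0177 F [ 0.6093 -0.3518 -5.8641] T [ 0.1677 -0.1136  0.0311]
pitch 0.035 sole 0.0137 F [ 1.4995  0.6521 -6.1506] T [ 0.2491 -0.1462  0.084 ]
pitch 0.05 sole 0.0097 F [ 0.7311  1.3449 -6.281 ] T [ 0.3693 -0.0522  0.0928]
pitch 0.065 sole 0.0058 F [-0.8699  0.9616 -5.5408] T [0.3988 0.1347 0.1285]
pitch 0.08 sole 0.0018 F [ 1.6145 -0.4582 -2.6194] T [ 0.2024 -0.284   0.1501]
pitch 0.095 sole -0.0021 F [4.787  0.392  4.1807] T [ 0.1955 -0.6248  0.1308]
 t 21.5417 p [ 0.5078 -0.1289  0.2631] F [4.787  0.392  4.1807] w 0.045 gf 45.0013
```

Run:
```python
from h import *
B=np.array([.6522,-.129,.103]); f=frame(0,.085); p,q=tool(B,f,[-.13,0,.025]); move_l(p,q,.03); st('ease')
set_gripper(.07); st('open')
p2=p+R.from_quat(q).apply([0,0,-.07]); move_l(p2,q,.2)
d0=frame(0); pt=B+f.apply([-.072,0,.018]); P('tube top',pt)
_,q=tool(B,d0,[0,0,0]); set_gripper(0,20)
z=pt[2]+.166
move_l([pt[0],pt[1],z+.03],q,.2); move_l([pt[0],pt[1],z+.006],q,.08); wait(.2)
b=read_state()["contact_force"]; zz=z+.006
last=0
while zz>z-.02:
    zz-=.0015; move_l([pt[0],pt[1],zz],q,.03); s=read_state(); d=s["contact_force"]-b
    P('tip',zz-.166,s["position"][2]-.166,'dF',d)
    if d[2]>22: break
save(["scene","side"],"f.png")
for c in ("scene","side"):
  for t in ("lever_pivot","socket","lever_grip"):
    print(c,t,[(np.round(x["xyz"],3).tolist(),round(x["p"],2)) for x in tip_of(t,c)[:1]])
st()
```

```text
ease t 21.7917 p [ 0.5092 -0.129   0.2634] F [ 6.2831  0.9878 -5.1222] w 0.0455 gf 45.001
open t 22.3333 p [ 0.5078 -0.1291  0.2636] F [ 1.1132 -1.0913  0.5134] w 0.07 gf 0.0
tube top [ 0.5789 -0.129   0.1148]
tip 0.1193 0.1193 dF [-0.926   0.3546 -0.3719]
tip 0.1178 0.1177 dF [-0.769  -0.3554 -0.5997]
tip 0.1163 0.1162 dF [-0.4393 -1.1065 -0.3815]
tip 0.1148 0.1147 dF [-0.8337 -1.6349 -0.9013]
tip 0.1133 0.1132 dF [-0.0727 -0.7259 -0.8589]
tip 0.1118 0.1121 dF [-1.7541 -0.0086  1.34  ]
tip 0.1103 0.1114 dF [-2.7911  0.3009  8.6116]
tip 0.1088 0.1107 dF [-4.8128 -0.2211 14.4567]
tip 0.1073 0.1096 dF [-5.3323  0.3939 16.4223]
tip 0.1058 0.1077 dF [-5.6792 -0.4517 14.0864]
tip 0.1043 0.1059 dF [-4.4522 -0.2465 12.4378]
tip 0.1028 0.1044 dF [-4.639  -0.121  12.0994]
tip 0.1013 0.1029 dF [-2.7851 -0.9244 12.0238]
tip 0.0998 0.1023 dF [-6.0195 -1.1443 19.586 ]
tip 0.0983 0.1022 dF [-8.6029  0.3404 30.0776]
scene lever_pivot [([0.67, -0.13, 0.127], 0.87)]
scene socket [([0.653, -0.128, 0.086], 0.62)]
scene lever_grip [([0.648, -0.131, 0.219], 0.91)]
side lever_pivot [([0.674, -0.127, 0.126], 0.62)]
side socket [([0.652, -0.134, 0.086], 0.88)]
side lever_grip [([0.648, -0.131, 0.223], 0.63)]
 t 29.2583 p [ 0.5792 -0.1286  0.2682] F [-8.1187 -0.1259 29.425 ] w 0.0005 gf 14.9421
```

View pics/f.png

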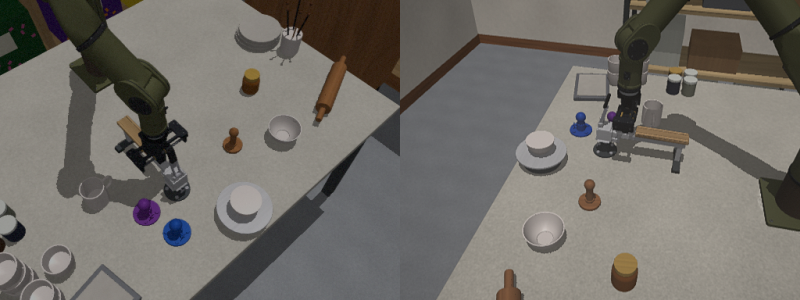

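It is home: the push fell to about 12 N, then met a hard stop at 30 N with the tip at 0.1022, so the ball is at about 0.086. The side view shows the foot on the bench at (677, 167). Next I press the handle down.

Run:
```python
from h import *
S=np.array([.6535,-.1288,.0858]); f=frame(0,.022); d0=frame(0)
Q=tool(S,d0,[0,0,0])[1]
def at(th,dz=0,dx=0):
    g=S+f.apply(lever_pt(th)); return g+[dx,0,G+dz]
s=read_state(); move_l(s["position"]+[-.01,0,.05],Q,.15)
move_l(list(s["position"][:2]+[-.01,0])+[.45],Q,.25)
set_gripper(.06)
move_l(at(1.28,.07),Q,.2); move_l(at(1.28,.0),Q,.12); st('at')
set_gripper(.015,15); st('grip')
for th in np.linspace(1.1,0.02,7):
    move_l(at(th,.002),Q,.1); st('%.2f'%th)
set_gripper(.05); move_l(at(0,.05),Q,.15); set_gripper(0,20)
z=at(0)[2]-G+.006+.166; x,y=at(0)[:2]
move_l([x,y,z+.008],Q,.15); wait(.2); b=read_state()["contact_force"]; zz=z+.008
while zz>z-.012:
    zz-=.002; move_l([x,y,zz],Q,.04); s=read_state(); d=s["contact_force"]-b
    P('tip-top',zz-z,s["position"][2]-z,'dF',d)
    if d[2]>20: break
st()
```

```text
at t 32.6917 p [ 0.6458 -0.1288  0.3697] F [0.5761 0.359  0.1611] w 0.06 gf 0.0
grip t 33.325 p [ 0.6457 -0.1288  0.3691] F [ 0.0907 -0.5413  1.4071] w 0.0238 gf 15.0
1.10 t 33.6417 p [ 0.6297 -0.1288  0.3651] F [ 2.8252  0.1605 -3.6022] w 0.0238 gf 15.0003
0.92 t 33.9667 p [ 0.6144 -0.1288  0.3571] F [1.3127 0.1476 0.182 ] w 0.0236 gf 15.0001
0.74 t 34.2917 p [ 0.6007 -0.1287  0.3456] F [ 1.1554  0.1283 -0.6114] w 0.024 gf 15.0001
0.56 t 34.6167 p [ 0.5896 -0.1288  0.3321] F [ 0.4159  0.8897 -3.3041] w 0.0237 gf 15.0002
0.38 t 34.9417 p [ 0.5813 -0.1288  0.3174] F [ 2.3199 -0.1904 -3.8813] w 0.0236 gf 15.0001
0.20 t 35.2667 p [ 0.5756 -0.1288  0.3013] F [ 1.5957  0.645  -3.5837] w 0.0235 gf 15.0001
0.02 t 35.5917 p [ 0.5729 -0.1288  0.2842] F [ 2.2419  0.6152 -2.0983] w 0.0235 gf 15.0001
tip-top 0.006 0.0061 dF [-0.1257 -0.6783  1.0761]
tip-top 0.004 0.0039 dF [-0.8993 -0.2601  0.7281]
tip-top 0.002 0.0018 dF [-0.6216 -0.7332 -0.1644]
tip-top 0.0 0.0003 dF [-2.9252  0.1125  5.9236]
tip-top -0.002 -0.0 dF [-7.263  -0.5723 18.5852]
tip-top -0.004 -0.0004 dF [-10.2117  -0.7035  29.9645]
 t 39.4 p [ 0.5723 -0.1284  0.3047] F [-9.4083 -0.4425 29.5777] w 0.0006 gf 15.0285
```

Run:
```python
from h import *
s=read_state(); Q=s["ee_rot"]
move_l(s["position"]+[0,0,.1],Q,.2); move_to([.45,.12,.42],Q)
set_gripper(.06); ims=[]
for c in ("scene","side"):
    d,K,Rm,t=cam(c); X=Rm@np.array([.57,-.128,.09])+t; u,v=((K@X)[:2]/X[2]).round().astype(int)
    ims.append(cv2.resize(d["img"][v-50:v+50,u-50:u+50],(400,400),interpolation=cv2.INTER_CUBIC))
    for n in ("lever_pivot","lever_grip","socket","rest_grip","mug","jar","bowl"):
        print(c,n,[(np.round(x["xyz"],3).tolist(),round(x["p"],2)) for x in tip_of(n,c)[:1]])
cv2.imwrite("pics/g.png",np.hstack(ims)[:,:,::-1]); st()
```

```text
scene lever_pivot []
scene lever_grip [([0.57, -0.129, 0.131], 0.61)]
scene socket [([0.653, -0.127, 0.088], 0.57)]
scene rest_grip [([0.519, -0.13, 0.108], 0.68)]
scene mug [([0.5, -0.35, -0.001], 0.79)]
scene jar [([0.497, 0.376, 0.001], 0.89)]
scene bowl [([0.737, 0.299, -0.001], 0.58)]
side lever_pivot [([0.671, -0.127, 0.128], 0.89)]
side lever_grip [([0.573, -0.13, 0.132], 0.7)]
side socket [([0.652, -0.134, 0.089], 0.88)]
side rest_grip [([0.521, -0.129, 0.108], 0.73)]
side mug [([0.499, -0.353, -0.002], 0.57)]
side jar [([0.492, 0.377, 0.004], 0.92)]
side bowl [([0.739, 0.304, -0.003], 0.71)]
 t 42.9167 p [0.45 0.12 0.42] F [-0.1969  0.2261  0.4373] w 0.0598 gf 0.0
```

View pics/g.png

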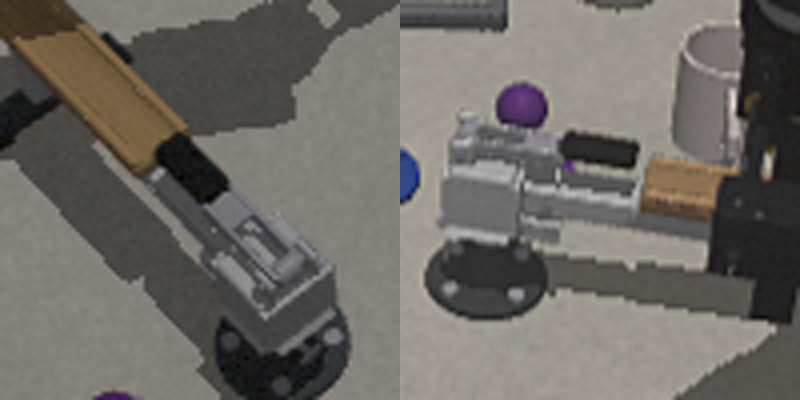

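The crops show the coupler home over the steel post's flange, and the handle lying level along the bar with its grip at about (600, 148). The mug, jar and bowl have not moved, and the gripper is clear.

```bash
python3 -c "
from plant import *
print(finish_job())"
```

```text
the job is handed in; nothing more can be done
None
```

The forearm rest is fully home on the steel ball post with its foot on the bench and its handle pressed all the way down; the gripper is clear, the mug, jar and bowl haven't moved, and I handed the job in at about 43 s (no verdict was returned).

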